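Seat the rocking jar lid

ROBOT

A 6-joint arm with a two-finger parallel gripper is mounted at the origin on a cart in front of the work surface, level with it; the furniture and walls round the work are solid. World frame = base frame: x ahead of the robot, y to its left, z up, the work surface at z = 0. Lengths are in mm, angles in degrees, forces in N, time in s.
With the tool pointing down it reaches from about 350 to 850 mm from the base axis. Payload 8.1 kg.
Tool frame: the origin (TCP) lies midway between the tips of the shut fingers; the grasp point (between the pads) lies 19 mm behind it (r.grasp_offset is the distance from the TCP to the grasp point, in mm); z points along the fingers, x is the direction in which the jaws open and shut, and the axes are right-handed (so a half turn about z gives the same grasp; the last joint's range is limited). The gripper opens to 85 mm and grips with 20 to 120 N. Pads are 22 mm wide; open, the fingers measure 114 mm over their backs; the gripper's body (76 mm by 85 mm) begins 54 mm behind the grasp point. The pads swing forward as they close: fully open they stand 13 mm farther back than shut.
Start: joints at [67.815, 7.471, 85.268, -0, 87.261, -4.893], TCP at [178.322, 572.893, 231.292] pointing down, gripper open.
Joint ranges: [-169.43, 169.43], [-51.17, 129.36], [1.28, 143.12], [-76.62, 256.62], [0, 156.53], [-152.29, 152.29]. Speed limits (degrees/s): [136.94, 136.94, 159.86, 180, 180, 180].

INTERFACE

Orientations are given as [roll, pitch, yaw] about the fixed x, y, z axes, in that order (R = Rz(yaw) Ry(pitch) Rx(roll)).
In Python, from bench import r, optics, hand_in gives the robot as it stands.
- The arm moves only by the shell command python3 -m pendant 'ROWS' [FORCE]. ROWS is JSON, a list of rows, each a list of 5 numbers: the opening, from 0 (shut) to 1 (fully open), then the shift along the tool's x, y, z in mm, then the turn about the tool's z in degrees. A call has 1 to 10 rows; each row shifts and turns the commanded pose from where the row before left it, along the tool's axes as they then stand; what a row does not reach is not made up. A row lasts 1/10 s, in which the tool goes at most 50 mm and 8.59 degrees, less where a joint would pass 70% of its speed; a pose out of reach is approached as far as the arm can. A call with a gripper value outside its range is refused whole. The fingers move at their own pace and stop on an object; FORCE is the grip in N (left out, the last holds). Time passes only in rows, so rows that do not move let the fingers close. It gives the time, the measured TCP pose, the force and the opening at its end, in the units of the state.
- r.sense(): the state, without advancing time (a new reading comes with each control period).
- optics.snapshot(name): name is "side" or "top"; returns (picture, depth): 384x512x3 uint8, blue, green, red; 384x512 float32, mm along the optical axis (not along the pixel's ray), 0 where there is no reading.
- optics.camera_params(name): a dict with "camera_matrix" (3x3 intrinsics, pixels), "k1" (the pictures are not rectified: a ray, as slopes to the right and down, at radius r is drawn at 1 + k1 r^2 times it, then the intrinsics apply), "eye" and "orientation" of the camera in the world. Camera axes: x right, y down, z forward; pixel columns grow to the right and rows downward; lengths in mm; the calibration is good to about 2 mm. A picture is of the moment at which its call begins. camera_params takes no time and is no camera call.
- hand_in(): hands the job in, once; it reports no verdict.
Trained networks look in the newest picture that a camera, given by its name, has taken for a name from the list of things; names that differ only in an ending like _2 or _b are one class to them, and where a whole thing is asked for, a point or a joint stands for the part that bears it (a point fixed in the world has none). Each returns a list of dicts, best first, with "score" (0 to 1); they miss things now and then, are a little off and sometimes report something else, mostly with a low value. They report only what shows in the picture. A call takes as long as a camera call.
- optics.search_frame(camera, query): "at" ([x, y, z] in mm, in world coordinates, good to about 4 mm: the middle of the surface that is visible of it).
The state is a dict: "time": time; "joint_pos": joint angles; "qd": joint speeds; "joint_efforts": joint torques, N m; "tool_pos": TCP position; "tcp_rot": TCP orientation; "ft_force": force on the tool from outside, world axes, zero at the start; "wrist_torque": the same for the moment, N m; "finger_gap": finger opening in mm.
Only numpy, scipy, OpenCV 4.12 (cv2) and the standard library are available. Lean on these libraries where they do the work, as an engineer would, in place of code of your own. Each camera call takes 0.05 s, during which the arm holds its last target. There are 200 camera calls.

TASK

The four storage jars have just been refilled, and one bamboo lid has not dropped into its mouth: it rocks. With the fingertips, press gently on the lids' edges to find which one, then nudge and press that lid until it drops home and lies flat on its jar. Do not lift any lid or jar, and leave the jars and everything else where they stand.

Things in the scene. Friction and masses are not known exactly. Their poses are not given: they have to be found in the camera images.
- jar_1: one of four identical white stoneware storage jars with a thin blue band: 74 mm outside diameter, straight-sided, 80 mm tall, open mouth 63 mm in diameter (rim 5.5 mm wide), about 0.6 kg, standing loose on the worktop. Origin: centre of its underside; z up; the yaw means nothing
- lid_1: flat round bamboo lid of jar_1, loose, 60 g: disc 78 wide, 12 thick; under it a spigot 60 wide, 3 deep. Origin: centre of the disc's underside, z up, yaw free. Seated: spigot in the mouth (1.5 play), disc flat on the rim, origin 80 and top 92 above the jar's origin. Unseated: 4 to 7 off-centre, spigot on the rim on that side, whose top edge is 4 to 6 too high and dips 1 to 3 if pressed; slid to the jar's axis it drops in (mm)
- jar_2: one of four identical white stoneware storage jars with a thin blue band: 74 mm outside diameter, straight-sided, 80 mm tall, open mouth 63 mm in diameter (rim 5.5 mm wide), about 0.6 kg, standing loose on the worktop. Origin: centre of its underside; z up; the yaw means nothing
- lid_2: flat round bamboo lid of jar_2, loose, 60 g: disc 78 wide, 12 thick; under it a spigot 60 wide, 3 deep. Origin: centre of the disc's underside, z up, yaw free. Seated: spigot in the mouth (1.5 play), disc flat on the rim, origin 80 and top 92 above the jar's origin. Unseated: 4 to 7 off-centre, spigot on the rim on that side, whose top edge is 4 to 6 too high and dips 1 to 3 if pressed; slid to the jar's axis it drops in (mm)
- jar_3: one of four identical white stoneware storage jars with a thin blue band: 74 mm outside diameter, straight-sided, 80 mm tall, open mouth 63 mm in diameter (rim 5.5 mm wide), about 0.6 kg, standing loose on the worktop. Origin: centre of its underside; z up; the yaw means nothing
- lid_3: flat round bamboo lid of jar_3, loose, 60 g: disc 78 wide, 12 thick; under it a spigot 60 wide, 3 deep. Origin: centre of the disc's underside, z up, yaw free. Seated: spigot in the mouth (1.5 play), disc flat on the rim, origin 80 and top 92 above the jar's origin. Unseated: 4 to 7 off-centre, spigot on the rim on that side, whose top edge is 4 to 6 too high and dips 1 to 3 if pressed; slid to the jar's axis it drops in (mm)
- jar_4: one of four identical white stoneware storage jars with a thin blue band: 74 mm outside diameter, straight-sided, 80 mm tall, open mouth 63 mm in diameter (rim 5.5 mm wide), about 0.6 kg, standing loose on the worktop. Origin: centre of its underside; z up; the yaw means nothing
- lid_4: flat round bamboo lid of jar_4, loose, 60 g: disc 78 wide, 12 thick; under it a spigot 60 wide, 3 deep. Origin: centre of the disc's underside, z up, yaw free. Seated: spigot in the mouth (1.5 play), disc flat on the rim, origin 80 and top 92 above the jar's origin. Unseated: 4 to 7 off-centre, spigot on the rim on that side, whose top edge is 4 to 6 too high and dips 1 to 3 if pressed; slid to the jar's axis it drops in (mm)
- lemon: bystander, loose: a yellow lemon, 75x56x57 mm. Origin: centre of its underside as it stood
- salt: bystander, loose: a glass salt shaker with a grey top, 44 wide, 90 mm tall. Origin: centre of its underside as it stood
- teaspoon: bystander, loose: a teaspoon with a red handle, 130 mm long, lying flat. Origin: centre of its underside as it stood
- mug: bystander, loose: a white mug with red dots, 92 wide with handle 127, 107 mm tall. Origin: centre of its underside as it stood
- tea_carton: bystander, loose: a pale green tea carton, 70x135x78 mm. Origin: centre of its underside as it stood

How it is judged (in metres and radians):
On the way:
1. the unseated lid is pressed (at least 1 N) while it still sits proud of its seat (((contact force between the fingers and lid_1 above 1 N and z of lid_1 in the frame of jar_1 above 0.0817 m) or (contact force between the fingers and lid_2 above 1 N and z of lid_2 in the frame of jar_2 above 0.0817 m) or (contact force between the fingers and lid_3 above 1 N and z of lid_3 in the frame of jar_3 above 0.0817 m) or (contact force between the fingers and lid_4 above 1 N and z of lid_4 in the frame of jar_4 above 0.0817 m))), for 0.04 s.
At the end, for the whole second after the job is handed in: Every lid lies in its own jar: within 1.5 mm of its seated height, level with the rim to 0.03 rad, centred to 4 mm, at rest; every jar upright within 0.05 rad and within 30 mm of where it stood, every bystander within 30 mm of where it stood (z of lid_1 in the frame of jar_1 between 0.0775 and 0.0815 m and angle between the z axis of lid_1 and the z axis of jar_1, either way round below 0.03 rad and horizontal distance between lid_1 and jar_1 below 0.004 m and angle between each of jar_1, jar_2, jar_3, jar_4's own z axis and vertical below 0.05 rad and distance of each of jar_1, jar_2, jar_3, jar_4, lemon, salt, teaspoon, mug, tea_carton from where it was at the start of the episode below 0.03 m and linear speed of each of lid_1, lid_2, lid_3, lid_4 below 0.02 m/s and z of lid_2 in the frame of jar_2 between 0.0775 and 0.0815 m and angle between the z axis of lid_2 and the z axis of jar_2, either way round below 0.03 rad and horizontal distance between lid_2 and jar_2 below 0.004 m and z of lid_3 in the frame of jar_3 between 0.0775 and 0.0815 m and angle between the z axis of lid_3 and the z axis of jar_3, either way round below 0.03 rad and horizontal distance between lid_3 and jar_3 below 0.004 m and z of lid_4 in the frame of jar_4 between 0.0775 and 0.0815 m and angle between the z axis of lid_4 and the z axis of jar_4, either way round below 0.03 rad and horizontal distance between lid_4 and jar_4 below 0.004 m); the robot touches nothing.
It fails at once if a lid is lifted or knocked off its jar (more than 12 mm above its seat, or more than 25 mm off-centre) (z of lid_1 in the frame of jar_1 above 0.092 m or z of lid_2 in the frame of jar_2 above 0.092 m or z of lid_3 in the frame of jar_3 above 0.092 m or z of lid_4 in the frame of jar_4 above 0.092 m or horizontal distance between lid_1 and jar_1 above 0.025 m or horizontal distance between lid_2 and jar_2 above 0.025 m or horizontal distance between lid_3 and jar_3 above 0.025 m or horizontal distance between lid_4 and jar_4 above 0.025 m).
It fails at once if a jar is lifted more than 10 mm or tipped by more than 0.25 rad (height (world z) of any of jar_1, jar_2, jar_3, jar_4 above 0.01 m or angle between any of jar_1, jar_2, jar_3, jar_4's own z axis and vertical above 0.25 rad).
It fails at once if a lid is struck or pressed hard (contact force over 150 N) (contact force between the fingers and lid_1 above 150 N or contact force between the fingers and lid_2 above 150 N or contact force between the fingers and lid_3 above 150 N or contact force between the fingers and lid_4 above 150 N).
It fails at once if a jar is pushed or a bystander is knocked more than 30 mm away (distance of any of lemon, salt, teaspoon, mug, tea_carton, jar_1, jar_2, jar_3, jar_4 from where it was at the start of the episode above 0.03 m).
It also fails if it takes over 58 s, if anything falls off the work surface, if the arm or the gripper's body presses on something with over 40 N, if the wrist force passes 120 N, or if a joint passes its speed limit or range.

## Working session

There is one attempt and no reset: what is moved stays moved. The work goes in short steps, Python scripts to look and compute and a shell command to move; the robot and the scene stay as the last step left them, time stands still between calls to the robot, and variables do not carry over. Pictures are saved under pics/ and viewed, about 8 in all and at most 12, crops included, and the job is handed in when it is done.

```bash
mkdir -p pics; ls; python3 - <<'E'
from bench import r, optics
import cv2, numpy as np
s=r.sense(); print(s)
for n in("top","side"):
    im,d=optics.snapshot(n); cv2.imwrite(f"pics/{n}1.png",im); np.save(f"pics/{n}1.npy",d)
    print(n,optics.camera_params(n))
    for q in("lid_1","jar_1"):
        for o in optics.search_frame(n,q): print(q,np.round(o["at"]),round(o["score"],2))
E
```

```text
pics
{'time': 0.0, 'joint_pos': array([ 6.78155105e+01,  7.51521636e+00,  8.53306317e+01,  1.45418707e-03,
        8.72605445e+01, -4.89259933e+00]), 'qd': array([-0.04637127, -0.02012993,  0.05206777, -0.0556868 ,  0.07960153,
       -0.07180047]), 'joint_efforts': array([-1.21906094e-03, -5.69414985e+01, -5.00539076e+01, -3.14190293e-04,
        1.51241227e-02, -3.93845276e-07]), 'tool_pos': array([178.09964849, 572.37906217, 230.23033347]), 'tcp_rot': array([-1.79989479e+02,  1.05881050e-01,  7.27080487e+01]), 'ft_force': array([0.26788166, 0.19374721, 0.244225  ]), 'wrist_torque': array([-0.04190187,  0.03333511,  0.01609592]), 'finger_gap': 85.27502192161508}
top {'camera_matrix': array([[449.27151397,   0.        , 257.33750095],
       [  0.        , 449.27151397, 189.59678496],
       [  0.        ,   0.        ,   1.        ]]), 'k1': -0.13107326085413432, 'eye': array([ 424.64337499, -313.48225779,  969.30337257]), 'orientation': array([-1.75405430e+02, -1.72652136e-01, -9.03952022e+01])}
lid_1 [ 489. -302.   91.] 0.75
lid_1 [ 366. -326.   95.] 0.7
lid_1 [ 523. -173.   89.] 0.68
lid_1 [ 404. -169.   93.] 0.58
jar_1 [ 391. -201.   56.] 0.59
side {'camera_matrix': array([[497.009765  ,   0.        , 248.32233706],
       [  0.        , 497.009765  , 185.67765763],
       [  0.        ,   0.        ,   1.        ]]), 'k1': -0.17332837248007674, 'eye': array([247.8234968 , 372.39612448, 737.02944758]), 'orientation': array([-132.34536045,    0.78663592, -160.58819983])}
lid_1 [ 402. -161.   95.] 0.78
lid_1 [ 360. -320.   97.] 0.78
lid_1 [ 490. -298.   96.] 0.66
lid_1 [ 522. -164.   92.] 0.58
lid_1 [ 473. -422.   44.] 0.18
jar_1 [ 359. -301.   49.] 0.79
jar_1 [ 393. -138.   43.] 0.63
jar_1 [ 508. -141.   43.] 0.62
jar_1 [ 476. -269.   44.] 0.56
```

```bash
cat > h.py <<'E'
import numpy as np, cv2
from scipy.spatial.transform import Rotation as R
from bench import optics
def cloud(n,d):
    p=optics.camera_params(n);K=p["camera_matrix"]
    v,u=np.indices(d.shape);pts=np.stack([u,v],-1).reshape(-1,1,2).astype(np.float64)
    x=cv2.undistortPoints(pts,K,np.array([p["k1"],0,0,0,0])).reshape(*d.shape,2)
    c=np.dstack([x[...,0]*d,x[...,1]*d,d])
    w=c@R.from_euler("xyz",p["orientation"],degrees=True).as_matrix().T+p["eye"]
    w[d==0]=np.nan
    return w
def planes(n,d,cs,rad=30):
    w=cloud(n,d);out=[]
    for c in cs:
        m=(np.hypot(w[...,0]-c[0],w[...,1]-c[1])<rad)&(w[...,2]>78)&(w[...,2]<108)
        q=w[m]
        A=np.c_[q[:,:2]-c[:2],np.ones(len(q))]
        k=np.ones(len(q),bool)
        for _ in range(4):
            a=np.linalg.lstsq(A[k],q[k,2],rcond=None)[0];e=q[:,2]-A@a;k=abs(e)<max(2.5*np.std(e[k]),.5)
        # disc centre: enclosing circle of points at top height
        m=(np.hypot(w[...,0]-c[0],w[...,1]-c[1])<48)
        B=w[...,:2]@a[:2]-np.dot(c[:2],a[:2])+a[2]
        m&=abs(w[...,2]-B)<5
        cc,rr=cv2.minEnclosingCircle(w[m][:,:2].astype(np.float32))
        s=np.hypot(*a[:2]);out.append((n,np.round(c[:2]),len(q),"z",round(a[2],1),"tilt mrad",round(s*1e3,1),"uphill deg",round(np.degrees(np.arctan2(a[1],a[0]))),"sd",round(np.std(e[k]),2),"median xy",np.round(np.nanmean(w[m][:,:2],0),1),"circ",np.round(cc,1),round(rr,1)))
    return out
E
python3 - <<'E'
from h import *
cs=np.array([[489,-302],[366,-326],[523,-173],[404,-169]],float)
for n in("top","side"):
    for o in planes(n,np.load(f"pics/{n}1.npy"),cs): print(*o)
E
```

```text
top [ 489. -302.] 735 z 91.9 tilt mrad 4.3 uphill deg 167 sd 1.52 median xy [ 489.4 -301.2] circ [ 489.7 -300.9] 38.9
top [ 366. -326.] 750 z 92.0 tilt mrad 7.0 uphill deg -116 sd 1.43 median xy [ 363.9 -328.1] circ [ 363.7 -328.1] 39.1
top [ 523. -173.] 713 z 91.8 tilt mrad 4.7 uphill deg -83 sd 1.36 median xy [ 524.6 -173.3] circ [ 524.8 -172.9] 39.2
top [ 404. -169.] 747 z 94.3 tilt mrad 61.3 uphill deg 22 sd 1.38 median xy [ 405.7 -169.4] circ [ 405.1 -168.9] 39.3
side [ 489. -302.] 499 z 91.8 tilt mrad 1.4 uphill deg 10 sd 1.11 median xy [ 487.4 -298. ] circ [ 490.2 -299.6] 41.2
side [ 366. -326.] 519 z 91.9 tilt mrad 6.7 uphill deg -157 sd 1.05 median xy [ 362.9 -324.9] circ [ 363.5 -327.5] 40.2
side [ 523. -173.] 650 z 91.4 tilt mrad 0.7 uphill deg 151 sd 1.05 median xy [ 522.7 -170.5] circ [ 523.1 -172.9] 40.4
side [ 404. -169.] 722 z 93.9 tilt mrad 57.5 uphill deg 21 sd 1.09 median xy [ 404.  -166.1] circ [ 403.5 -168.8] 40.2
```

View pics/top1.png

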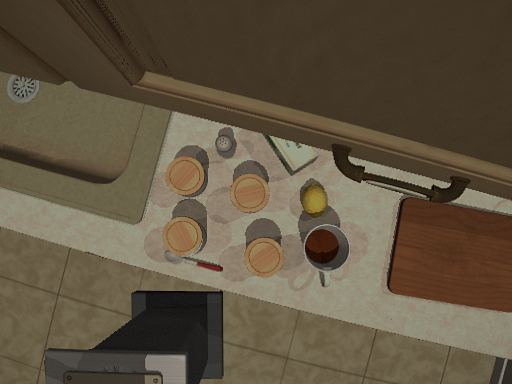

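View pics/side1.png

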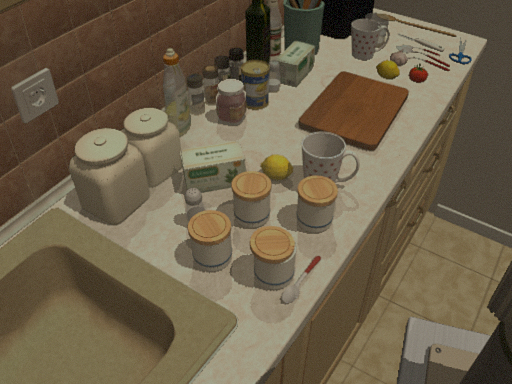

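```bash
python3 - <<'E'
from h import *
from scipy.optimize import least_squares
for n in("side","top"):
    w=cloud(n,np.load(f"pics/{n}1.npy"))
    for c in [[404.5,-169],[524,-173],[489,-301],[363.7,-328]]:
        c=np.array(c)
        m=(np.hypot(w[...,0]-c[0],w[...,1]-c[1])<50)&(w[...,2]>15)&(w[...,2]<70)
        q=w[m][:,:2]
        if len(q)<40: print(n,c,len(q)); continue
        f=least_squares(lambda p:np.hypot(*(q-p).T)-37,c,loss="soft_l1"); print(n,c,len(q),f.x.round(1))
E
python3 -m pendant '[[0,0,0,0,8.5],[0,0,0,0,8.5],[0,0,0,0,8.5],[0,0,0,0,8.5],[0,0,0,0,8.5],[0,0,0,0,8.5],[0,0,0,0,0.7],[0,0,0,0,0]]' 20
```

```text
side [ 404.5 -169. ] 766 [ 400.3 -171.5]
side [ 524 -173] 768 [ 523.6 -173. ]
side [ 489 -301] 699 [ 488.8 -301.6]
side [ 363.7 -328. ] 718 [ 364.  -329.8]
top [ 404.5 -169. ] 86 [ 401.3 -170.7]
top [ 524 -173] 112 [ 524.3 -172.5]
top [ 489 -301] 4
top [ 363.7 -328. ] 1
time: 1.1
tool_pos: [178.3, 572.8, 231.2]
tcp_rot: [180.0, 0.0, 21.2]
ft_force: [-0.8, -0.6, 0.5]
finger_gap: -0.2
```

```bash
python3 -m pendant '[[0,-2.1,38.7,0,0],[0,-2.1,38.7,0,0],[0,-2.1,38.7,0,0],[0,-2.1,38.7,0,0],[0,-2.1,38.7,0,0],[0,-2.1,38.7,0,0],[0,-2.1,38.7,0,0],[0,-2.1,38.7,0,0],[0,-2.1,38.7,0,0],[0,-2.1,38.7,0,0]]' && python3 -m pendant '[[0,-2.1,38.7,0,0],[0,-2.1,38.7,0,0],[0,-2.1,38.7,0,0],[0,-2.1,38.7,0,0],[0,-2.1,38.7,0,0],[0,-2.1,38.7,0,0],[0,-2.1,38.7,0,0],[0,-2.1,38.7,0,0],[0,-2.1,38.7,0,0],[0,-2.1,38.7,0,0]]'
```

```text
time: 2.1
tool_pos: [297.6, 202.7, 231.5]
tcp_rot: [-180.0, -0.1, 21.3]
ft_force: [0.9, 0.4, -0.2]
finger_gap: 0.0
time: 3.1
tool_pos: [416.9, -166.5, 231.5]
tcp_rot: [180.0, -0.0, 21.2]
ft_force: [0.3, 0.2, 0.0]
finger_gap: -0.2
```

```bash
python3 -m pendant '[[0,0,0,25,0],[0,0,0,25,0],[0,0,0,25,0],[0,0,0,25,0],[0,0,0,15,0],[0,0,0,5,0],[0,0,0,0,0],[0,0,0,0,0]]'
```

```text
time: 3.9
tool_pos: [417.2, -165.0, 112.4]
tcp_rot: [179.9, -0.1, 21.1]
ft_force: [0.6, -0.5, 1.6]
finger_gap: -0.2
```

```bash
python3 -m pendant '[[0,0,0,4,0],[0,0,0,4,0],[0,0,0,3,0],[0,0,0,1,0],[0,0,0,1,0],[0,0,0,1,0],[0,0,0,0,0]]'; for i in 1; do python3 -m pendant '[[0,0,0,1,0],[0,0,0,0,0]]'; python3 -m pendant '[[0,0,0,1,0],[0,0,0,0,0]]'; done
```

```text
time: 4.6
tool_pos: [416.5, -164.7, 97.2]
tcp_rot: [-180.0, 0.0, 21.0]
ft_force: [0.2, -0.3, -0.0]
finger_gap: -0.3
time: 4.8
tool_pos: [416.6, -164.7, 96.2]
tcp_rot: [-180.0, 0.0, 21.0]
ft_force: [0.6, -0.7, -0.3]
finger_gap: -0.1
time: 5.0
tool_pos: [416.8, -164.8, 95.4]
tcp_rot: [180.0, -0.0, 21.0]
ft_force: [0.5, 0.1, 1.6]
finger_gap: -0.2
```

```bash
python3 -m pendant '[[0,0,0,0.5,0],[0,0,0,0,0]]'; python3 -m pendant '[[0,0,0,0.5,0],[0,0,0,0,0]]'
```

```text
time: 5.2
tool_pos: [417.0, -164.7, 95.1]
tcp_rot: [180.0, -0.0, 21.0]
ft_force: [1.0, 1.3, 3.2]
finger_gap: 0.6
time: 5.4
tool_pos: [417.2, -164.7, 95.0]
tcp_rot: [180.0, -0.1, 21.0]
ft_force: [1.0, 2.4, 5.4]
finger_gap: -0.2
```

```bash
python3 - <<'E'
from h import *
for n in("top","side"):
    im,d=optics.snapshot(n); cv2.imwrite(f"pics/{n}2.png",im)
    w=cloud(n,d); m=(np.hypot(w[...,0]-404,w[...,1]+169)<36)&(w[...,2]>85)&(w[...,2]<102)&((w[...,0]-404)*.93+(w[...,1]+169)*.36<-5); print(m.sum())
    for o in planes(n,np.where(m,d,0),np.array([[404.,-169]]),37): print(*o)
E
python3 -m pendant '[[0,0,0,-2,0],[0,0,0,-8,0],[0,0,0,-8,0],[0,0,0,0,0]]'
```

```text
153
top [ 404. -169.] 153 z 95.8 tilt mrad 74.7 uphill deg 58 sd 1.38 median xy [ 391.9 -193.4] circ [ 391.6 -192.5] 21.7
426
side [ 404. -169.] 426 z 93.8 tilt mrad 18.3 uphill deg 4 sd 1.1 median xy [ 386.5 -174.1] circ [ 393.9 -171.3] 32.9
time: 5.9
tool_pos: [417.4, -165.2, 113.9]
tcp_rot: [179.9, -0.1, 21.0]
ft_force: [0.4, 0.0, 0.5]
finger_gap: -0.0
```

View pics/side2.png

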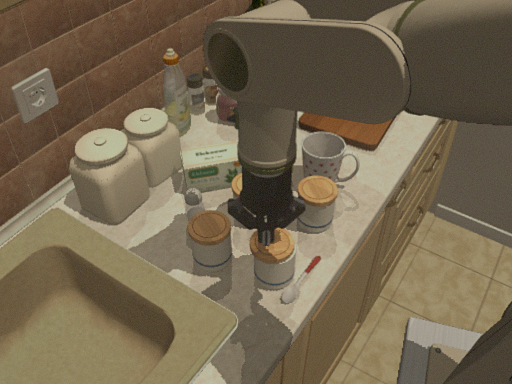

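```bash
python3 -m pendant '[[0,-14,0,0,0],[0,-13,0,0,0],[0,0,0,6,0],[0,0,0,6,0],[0,0,0,5,0],[0,0,0,1,0],[0,0,0,0,0],[0,0,0,0,0]]'; python3 -m pendant '[[0,0,0,1,0],[0,0,0,0,0]]';python3 -m pendant '[[0,0,0,0.7,0],[0,0,0,0,0]]';python3 -m pendant '[[0,0,0,0.5,0],[0,0,0,0,0]]'
```

```text
time: 6.7
tool_pos: [391.5, -174.3, 94.2]
tcp_rot: [-180.0, 0.0, 21.0]
ft_force: [0.3, 0.2, -0.6]
finger_gap: -0.1
time: 6.9
tool_pos: [391.7, -174.4, 93.7]
tcp_rot: [180.0, -0.0, 21.0]
ft_force: [-0.5, 0.5, 3.0]
finger_gap: 0.4
time: 7.1
tool_pos: [391.8, -174.4, 93.4]
tcp_rot: [180.0, -0.0, 21.0]
ft_force: [-1.6, 2.7, 8.8]
finger_gap: 0.2
time: 7.3
tool_pos: [391.9, -174.5, 93.4]
tcp_rot: [180.0, -0.0, 21.0]
ft_force: [-4.0, 3.4, 12.0]
finger_gap: 0.1
```

```bash
python3 -m pendant '[[0,0,0,-2,0],[0,0,0,-12,0],[0,0,0,-12,0],[0,25,0,0,0],[0,25,0,0,0],[0,25,-0.5,0,0],[0,0,0,0,0],[0,0,0,0,0]]'; python3 -m pendant '[[0,0,0,10,0],[0,0,0,10,0],[0,0,0,10,0],[0,0,0,0,0],[0,0,0,0,0]]'
```

```text
time: 8.1
tool_pos: [461.4, -147.0, 118.7]
tcp_rot: [180.0, 0.0, 21.1]
ft_force: [-0.3, 0.6, 0.1]
finger_gap: -0.0
time: 8.6
tool_pos: [460.5, -147.0, 87.4]
tcp_rot: [-179.9, 0.1, 21.0]
ft_force: [0.3, 0.3, 0.2]
finger_gap: 0.3
```

```bash
python3 -m pendant '[[0,-2,0,0,0],[0,-2,0,0,0],[0,-1,0,0,0],[0,-1,0,0,0],[0,-1,0,0,0],[0,0,0,0,0]]'; python3 -m pendant '[[0,-1,0,0,0],[0,-1,0,0,0],[0,0,0,0,0]]'; python3 -m pendant '[[0,-1,0,0,0],[0,0,0,0,0]]'; python3 -m pendant '[[0,-1,0,0,0],[0,0,0,0,0]]'
python3 - <<'E'
from h import *
n="side";im,d=optics.snapshot(n); cv2.imwrite(f"pics/{n}3.png",cv2.resize(im[200:320,180:360],None,fx=4,fy=4,interpolation=cv2.INTER_CUBIC))
for o in planes(n,d,np.array([[400.,-171]]),30): print(*o)
E
```

```text
time: 9.2
tool_pos: [454.6, -149.6, 88.2]
tcp_rot: [180.0, -0.0, 21.0]
ft_force: [0.5, 0.5, -0.6]
finger_gap: -0.0
time: 9.5
tool_pos: [452.8, -150.3, 88.1]
tcp_rot: [-180.0, 0.0, 21.0]
ft_force: [-0.5, -0.7, -0.4]
finger_gap: -0.2
time: 9.7
tool_pos: [451.8, -150.6, 88.1]
tcp_rot: [-180.0, 0.0, 21.0]
ft_force: [1.1, 0.3, 0.6]
finger_gap: 0.0
time: 9.9
tool_pos: [450.8, -151.0, 88.1]
tcp_rot: [-180.0, 0.0, 21.0]
ft_force: [-0.2, -0.1, 0.0]
finger_gap: 0.2
side [ 400. -171.] 720 z 93.1 tilt mrad 48.1 uphill deg 17 sd 1.08 median xy [ 400.2 -166.8] circ [ 405.5 -169.7] 42.7
```

View pics/side3.png

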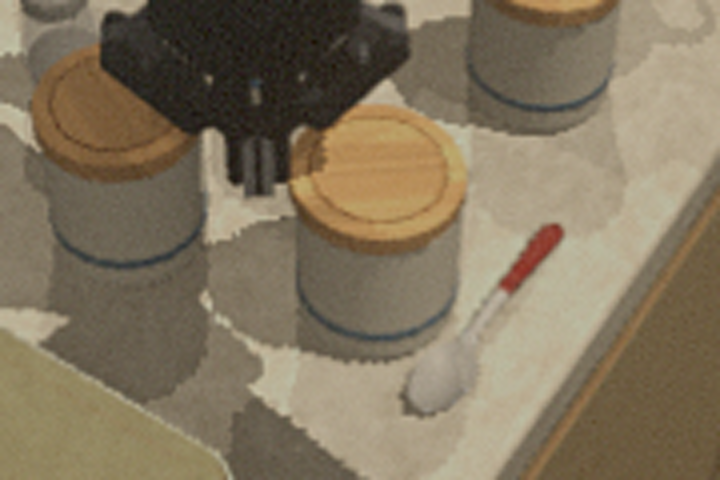

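```bash
python3 -m pendant '[[0,-1,0,0,0],[0,-1,0,0,0],[0,-1,0,0,0],[0,0,0,0,0]]';for i in 1; do python3 -m pendant '[[0,-1,0,0,0],[0,0,0,0,0]]';python3 -m pendant '[[0,-1,0,0,0],[0,0,0,0,0]]';python3 -m pendant '[[0,-1,0,0,0],[0,0,0,0,0]]'; python3 -m pendant '[[0,-1,0,0,0],[0,0,0,0,0]]'; done
python3 - <<'E'
from h import *
n="side";im,d=optics.snapshot(n)
for o in planes(n,d,np.array([[400.,-171]]),30): print(*o)
E
```

```text
time: 10.35
tool_pos: [448.0, -152.1, 88.1]
tcp_rot: [-180.0, 0.0, 21.0]
ft_force: [0.2, 0.5, -0.5]
finger_gap: 0.1
time: 10.55
tool_pos: [447.1, -152.4, 88.1]
tcp_rot: [-180.0, 0.0, 21.0]
ft_force: [-0.5, 0.3, -0.5]
finger_gap: 0.0
time: 10.75
tool_pos: [446.2, -152.8, 88.1]
tcp_rot: [-180.0, 0.0, 21.0]
ft_force: [-0.8, 0.5, -1.1]
finger_gap: 0.1
time: 10.95
tool_pos: [445.2, -153.2, 88.1]
tcp_rot: [-180.0, 0.0, 21.0]
ft_force: [0.8, -0.5, -0.6]
finger_gap: -0.1
time: 11.15
tool_pos: [444.4, -153.5, 88.1]
tcp_rot: [180.0, -0.0, 21.0]
ft_force: [-0.5, 0.4, 0.5]
finger_gap: -0.2
side [ 400. -171.] 729 z 91.5 tilt mrad 5.7 uphill deg -24 sd 1.01 median xy [ 398.  -167.1] circ [ 404.4 -169.3] 43.3
```

```bash
python3 -m pendant '[[0,4,0,0,0],[0,4,0,0,0],[0,0,0,-12,0],[0,0,0,-10,0],[0,-14,0,0,0],[0,-13,0,0,0],[0,0,0,0,0],[0,0,0,8,0],[0,0,0,6,0],[0,0,0,2,0]]';python3 -m pendant '[[0,0,0,1,0],[0,0,0,1,0],[0,0,0,0,0]]';python3 -m pendant '[[0,0,0,0.7,0],[0,0,0,0.5,0],[0,0,0,0,0]]'
```

```text
time: 12.2
tool_pos: [426.1, -159.8, 92.7]
tcp_rot: [-179.9, 0.1, 21.0]
ft_force: [-0.2, 0.5, -0.5]
finger_gap: 0.1
time: 12.5
tool_pos: [426.9, -160.3, 92.2]
tcp_rot: [180.0, -0.0, 21.0]
ft_force: [0.1, 0.3, -0.4]
finger_gap: -0.1
time: 12.8
tool_pos: [427.3, -160.4, 92.0]
tcp_rot: [180.0, -0.1, 21.0]
ft_force: [-1.8, 2.0, 8.7]
finger_gap: 0.1
```

Firm at 92.0, the seated height. I'll retreat and check.

```bash
python3 -m pendant '[[0,0,0,-3,0],[0,0,0,-25,0],[0,0,0,-40,0],[0,0,0,-40,0],[0,0,0,-30,0],[0,0,-40,0,0],[0,0,-40,0,0],[0,0,-40,0,0],[0,0,-40,0,0],[0,0,-40,0,0]]';python3 -m pendant '[[0,0,-40,0,0],[0,0,-40,0,0],[0,0,-40,0,0],[0,0,-40,0,0],[0,0,0,0,0],[0,0,0,0,0]]'
python3 - <<'E'
from h import *
from scipy.optimize import least_squares
cs=np.array([[400.5,-171],[524,-173],[489,-301],[364,-328]],float)
for n in("top","side"):
    im,d=optics.snapshot(n); cv2.imwrite(f"pics/{n}4.png",im)
    for o in planes(n,d,cs): print(*o)
    w=cloud(n,d)
    for c in cs:
        m=(np.hypot(w[...,0]-c[0],w[...,1]-c[1])<50)&(w[...,2]>15)&(w[...,2]<70);q=w[m][:,:2]
        if len(q)>40: print("jar",least_squares(lambda p:np.hypot(*(q-p).T)-37,c,loss="soft_l1").x.round(1))
E
```

```text
time: 13.8
tool_pos: [354.3, 27.5, 229.0]
tcp_rot: [180.0, -0.0, 21.0]
ft_force: [0.5, 0.9, -0.6]
finger_gap: 0.1
time: 14.4
tool_pos: [297.2, 176.4, 228.9]
tcp_rot: [180.0, -0.0, 21.2]
ft_force: [0.3, -0.3, -0.3]
finger_gap: -0.1
top [ 400. -171.] 731 z 91.8 tilt mrad 1.6 uphill deg -95 sd 1.41 median xy [ 401.1 -171.6] circ [ 400.5 -170.7] 39.5
top [ 524. -173.] 713 z 91.8 tilt mrad 6.7 uphill deg 52 sd 1.5 median xy [ 524.6 -173.4] circ [ 525.1 -172.8] 39.3
top [ 489. -301.] 735 z 91.8 tilt mrad 1.9 uphill deg 113 sd 1.48 median xy [ 489.3 -301.1] circ [ 489.6 -301. ] 38.8
top [ 364. -328.] 751 z 92.0 tilt mrad 4.5 uphill deg 2 sd 1.42 median xy [ 363.8 -328.1] circ [ 363.7 -328. ] 39.1
jar [ 401.2 -170.8]
jar [ 524.3 -172.5]
side [ 400. -171.] 0 z 0.0 tilt mrad 0.0 uphill deg 0 sd nan median xy [nan nan] circ [0. 0.] 0.0
side [ 524. -173.] 0 z 0.0 tilt mrad 0.0 uphill deg 0 sd nan median xy [ 533.1 -141.1] circ [ 531.8 -158.7] 44.3
side [ 489. -301.] 0 z 0.0 tilt mrad 0.0 uphill deg 0 sd nan median xy [nan nan] circ [0. 0.] 0.0
side [ 364. -328.] 0 z 0.0 tilt mrad 0.0 uphill deg 0 sd nan median xy [nan nan] circ [0. 0.] 0.0
jar [ 523.2 -172.8]
  ret = _var(a, axis=axis, dtype=dtype, out=out, ddof=ddof,
  arrmean = um.true_divide(arrmean, div, out=arrmean,
  ret = ret.dtype.type(ret / rcount)
h.py:26: RuntimeWarning: Mean of empty slice
  s=np.hypot(*a[:2]);out.append((n,np.round(c[:2]),len(q),"z",round(a[2],1),"tilt mrad",round(s*1e3,1),"uphill deg",round(np.degrees(np.arctan2(a[1],a[0]))),"sd",round(np.std(e[k]),2),"median xy",np.round(np.nanmean(w[m][:,:2],0),1),"circ",np.round(cc,1),round(rr,1)))
```

View pics/side4.png

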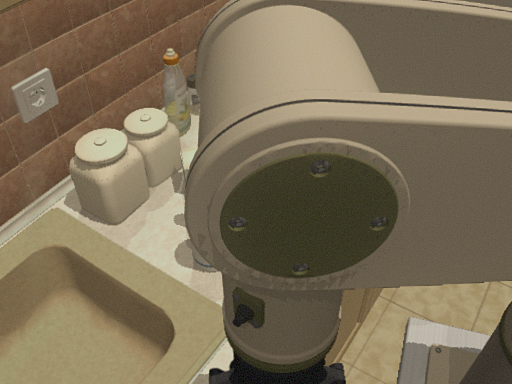

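The arm blocks the side view, but the top view shows all four lids flat (tilt below 7 mrad), top at 92 mm, and the treated lid centred on its jar within about 1 mm. The arm is clear of everything.

```bash
python3 -c "
from bench import hand_in; print(hand_in())"
```

```text
the job is handed in; nothing more can be done
None
```

The rocking lid is now seated flat on its jar, and I handed the job in at about 14.5 s of the 58 s allowed.

- **Finding it:** Depth from both cameras showed one lid proud, the one at about (404, −169). It was tilted about 60 mrad and sat about 4.5 mm off its jar's axis. I did not press the other three lids, because their depth readings were already flat.
- **Pressing and seating:** I pressed the proud lid with the shut fingertips, about 5 N towards the raised side and about 12 N near its centre. I then nudged its raised edge sideways until it dropped in, with side forces staying within the sensor noise of about 1 N. A last press of about 9 N on the formerly raised side was firm at z = 92.0 mm, the seated height.
- **Last checks:** From the top camera, all four lids read 91.8–92.0 mm high with fitted tilts of 7 mrad or less. The treated lid is centred on its jar within about 1 mm, and that jar has not measurably moved.
- **Checks that failed or were not made:**
  - The arm hid the scene from the side camera in the last picture, so the final state rests on the top view, plus one side reading just after the drop (91.5 mm, 6 mrad).
  - I did not measure the bystanders' positions at the end. No contact with them showed in the forces or pictures.
  - A depth fit taken while pressing towards the raised side was unreliable, because the two cameras disagreed (75 and 18 mrad). I never clearly saw the dip under pressure.

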